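Fetch the setting ring from behind the gauges

ROBOT

A 6-joint arm with a two-finger parallel gripper is mounted at the origin on the work surface. World frame = base frame: x ahead of the robot, y to its left, z up, the work surface at z = 0. Lengths are in m, angles in rad, forces in N, time in s.
With the tool pointing down it reaches from about 0.375 to 0.925 m from the base axis. Payload 5.7 kg.
Tool frame: the origin (TCP) lies midway between the tips of the shut fingers; the grasp point (between the pads) lies 19 mm behind it; z points along the fingers, y is the line along which they close (so a half turn about z gives the same grasp; the last joint's range is limited). The gripper opens to 88 mm and grips with 3 to 60 N. Pads are 20 mm wide; open, the fingers measure 115 mm over their backs; the gripper's body (75 mm by 178 mm) begins 61 mm behind the grasp point.
Start: joints at [-1.271, 0.359, 1.51, -0, 1.272, -0.115], TCP at [0.242, -0.549, 0.223] pointing down, gripper open.
Joint ranges: [-2.97, 2.97], [-1.01, 2.36], [0.21, 2.38], [-0.96, 4.11], [0.2, 2.71], [-2.98, 2.98]. Speed limits (rad/s): [2.39, 2.39, 3.14, 3.14, 3.14, 3.14].

INTERFACE

Orientations are given as a unit quaternion [x, y, z, w].
In Python, from bench import move_ptp, servo_line, goto_joints, move_gripper, sleep, inverse_kinematics, capture, PlanningError, close_job, spot_in, silhouettes, current_clock, current_joint_pos, current_qvel, current_joint_torque, current_position, current_orientation, current_force, current_torque, current_finger_gap, current_grip_force gives the robot as it stands. Calls block until the motion is done:
- move_ptp(position, orientation): joint-space move of the TCP to a pose.
- servo_line(position, orientation=None, rate=0.15, contact_N=None): straight line of the TCP; orientation=None keeps the orientation; rate is the mean speed in m/s. With contact_N (N) it stops when the force on the tool has changed by that much, and returns True; else False.
- goto_joints(angles): joint-space move.
- move_gripper(opening): finger opening in m; the grip force is fixed at half the most; returns when the fingers have stopped.
- sleep(seconds).
- inverse_kinematics(position, orientation): joint angles nearest the present ones, or None.
- capture(name): name is "scene" or "top" or "wrist"; returns a dict with "image" (420x560x3 uint8, blue, green, red), "range_z" (420x560 float32, m along the optical axis (not along the pixel's ray), 0 where there is no reading), "intrinsics" (3x3 intrinsics, pixels), "R" (3x3) and "t" (3): a world point X has camera coordinates R X + t. Camera axes: x right, y down, z forward; pixel columns grow to the right and rows downward; lengths in m; the calibration is good to about 2 mm. A picture is of the moment at which its call begins.
A pose or a line that the arm cannot do raises PlanningError and nothing moves.
- close_job(): hands the job in; it is judged then, once.
Trained networks look in the newest picture that a camera, given by its name, has taken for a name from the list of things; names that differ only in an ending like _2 or _b are one class to them, and where a whole thing is asked for, a point or a joint stands for the part that bears it (a point fixed in the world has none). Each returns a list of dicts, best first, with "conf" (0 to 1); they miss things now and then, are a little off and sometimes report something else, mostly with a low value. They report only what shows in the picture. A call takes as long as a camera call. They do not tell look-alikes from the thing itself.
- spot_in(camera, query): "xy" ([column, row] in pixels, amid what is visible of it).
- silhouettes(camera, query): "region" (420x560 bool, what is visible of it) and "xy" ([column, row] in pixels, amid what is visible of it).
Readings, each from a call of its own:
- current_clock(): time.
- current_joint_pos(): joint angles.
- current_qvel(): joint speeds.
- current_joint_torque(): joint torques, N m.
- current_position(): TCP position.
- current_orientation(): TCP orientation.
- current_force(): force on the tool from outside, world axes, zero at the start.
- current_torque(): the same for the moment, N m.
- current_finger_gap(): finger opening in m.
- current_grip_force(): force on a finger pad.
Only numpy, scipy, OpenCV 4.12 (cv2) and the standard library are available. Lean on these libraries where they do the work, as an engineer would, in place of code of your own. Each camera call takes 0.05 s, during which the arm holds its last target. There are 200 camera calls.

TASK

The steel setting ring at the back of the wooden gauge bay is needed on the projector's rotary stage, but three tall gauges stand in front of it. First stand all three gauges in the grey side tray; then take the ring to the rotary stage and lay it flat in the middle of the marked circle, and only then put each gauge back upright on the very spot where it stood at the start. Set things down rather than dropping them, knock nothing over, and leave the small pin in the bay and the caliper where they are.

Things in the scene. Friction and masses are not known exactly. Their poses are not given: they have to be found in the camera images.
- cylinder: Cylindrical gauge: plain round bar 34 mm across, 110 mm tall, about 0.7 kg. Loose, plain steel, stands upright. Origin: centre of the underside, z up. It stands on one of three dark pads in the bay's front row; which one differs from start to start. It must return to its own start spot (any turn about the upright).
- block: Square gauge: square bar 32 x 32 mm (x, y sides parallel to its x and y axes), 100 mm tall, dark hole marks on its sides, about 0.7 kg. Loose, plain steel, stands upright. Origin: centre of the underside, z up. On one of the three front pads; must return to its own start spot (turn about the upright is not judged).
- plug: Stepped plug gauge: foot 36 mm across and 40 mm tall, above it a stem 24 mm across up to the top at 105 mm, about 0.45 kg. Loose, plain steel, stands upright. Origin: centre of the underside, z up. On one of the three front pads; must return to its own start spot (any turn).
- ring: Setting ring lying flat: 52 mm outside, bore 28 mm, 24 mm tall, about 0.25 kg, steel. Loose. Origin: centre of the underside, z up. It lies in the bay behind the front row, about 49 mm behind it, only a few mm from the gauges.
- bay: Wooden gauge bay, fixed, 147 (x) x 180 (y) mm, open towards the robot (-x). Origin: centre of the underside. Floor 8 mm thick. Back wall: inner face at x = 66.5 mm, top 58 mm above the table. Side walls: inner faces at y = -83 and 83 mm, tops 38 mm above the table. Dark pads on the floor mark the places: three in front at x = -45, y = -46, 0, 46 mm, the ring's about x = 4, y = 0.
- tray: Empty grey side tray with a dark liner, fixed: 200 (x) x 100 (y) mm, rim 14 mm tall and 4 mm thick, inner floor 5 mm above the table. Origin: centre of the underside, x along its long side. Room for the three gauges in a row, 60 mm apart. It stands to one side of the bay, left or right.
- rotary_top (a point): Centre of the top face of the rotary stage: fixed grey base 120 x 120 mm with a steel disc 110 mm across, its top 40 mm above the table, with a thin dark circle 64 mm across marked around the centre; a small black handwheel sticks out on its +x side. The ring belongs concentric with this point, flat on the disc. z up.
- pin: Bystander: small dark steel pin 18 mm across, 22 mm tall, standing in the back left (+x, +y) corner of the bay. Origin: centre of the underside. Leave it where it is.
- caliper: Bystander: caliper lying flat on the table between robot and bay, about 150 mm long (its x) and at most 12 mm tall. Origin: underside of the beam, mid-length. Leave it where it is.
Not all that is in view belongs to the job. Leave any pink look-alike of the ring alone. Leave any turquoise look-alike of the cylinder alone.

How it is judged:
On the way, in this order (a step that is already met when the one before it is completed fails the run):
1. all three gauges stand released in the side tray while the ring is still in its place in the bay (x of cylinder in the frame of tray between -0.09 and 0.09 m and y of cylinder in the frame of tray between -0.042 and 0.042 m and z of each of cylinder, block, plug in the frame of tray below 0.009 m and angle between each of cylinder, block, plug's own z axis and vertical below 0.12 rad and linear speed of each of cylinder, block, plug below 0.03 m/s and contact force between the fingers and cylinder below 0.05 N and x of block in the frame of tray between -0.09 and 0.09 m and y of block in the frame of tray between -0.042 and 0.042 m and contact force between the fingers and block below 0.05 N and x of plug in the frame of tray between -0.09 and 0.09 m and y of plug in the frame of tray between -0.042 and 0.042 m and contact force between the fingers and plug below 0.05 N and distance of ring from where it was at the start of the episode below 0.02 m), for 0.2 s.
2. the ring lies released and flat in the middle of the rotary stage, the gauges still in the tray (horizontal distance between ring and rotary_top below 0.012 m and z of ring in the frame of rotary_top between -0.005 and 0.005 m and angle between each of ring, cylinder, block, plug's own z axis and vertical below 0.12 rad and linear speed of each of ring, cylinder, block, plug below 0.03 m/s and contact force between the fingers and ring below 0.05 N and x of cylinder in the frame of tray between -0.09 and 0.09 m and y of cylinder in the frame of tray between -0.042 and 0.042 m and z of each of cylinder, block, plug in the frame of tray below 0.009 m and contact force between the fingers and cylinder below 0.05 N and x of block in the frame of tray between -0.09 and 0.09 m and y of block in the frame of tray between -0.042 and 0.042 m and contact force between the fingers and block below 0.05 N and x of plug in the frame of tray between -0.09 and 0.09 m and y of plug in the frame of tray between -0.042 and 0.042 m and contact force between the fingers and plug below 0.05 N), for 0.2 s.
At the end, for the whole second after the job is handed in: Each of the three gauges stands upright, released and at rest within 12 mm of where it stood at the start, and the ring lies flat, released and at rest on the rotary stage, its centre within 12 mm of the stage's centre (horizontal distance between ring and rotary_top below 0.012 m and z of ring in the frame of rotary_top between -0.005 and 0.005 m and angle between each of ring, cylinder, block, plug's own z axis and vertical below 0.12 rad and linear speed of each of ring, cylinder, block, plug below 0.03 m/s and contact force between the fingers and ring below 0.05 N and distance of each of cylinder, block, plug from where it was at the start of the episode below 0.012 m and contact force between the fingers and cylinder below 0.05 N and contact force between the fingers and block below 0.05 N and contact force between the fingers and plug below 0.05 N); the robot touches nothing.
It fails at once if a gauge or the ring is knocked or tipped over (angle between any of cylinder, block, plug, ring's own z axis and vertical above 0.6 rad).
It fails at once if a gauge or the ring is dropped (falls freely by more than about 15 mm) ((linear speed of cylinder above 0.55 m/s and contact force between the fingers and cylinder below 0.05 N) or (linear speed of block above 0.55 m/s and contact force between the fingers and block below 0.05 N) or (linear speed of plug above 0.55 m/s and contact force between the fingers and plug below 0.05 N) or (linear speed of ring above 0.55 m/s and contact force between the fingers and ring below 0.05 N)).
It fails at once if the pin or the caliper is moved by more than 25 mm (distance of any of pin, caliper from where it was at the start of the episode above 0.025 m).
It also fails if it takes over 136 s, if anything falls off the work surface, if the arm or the gripper's body presses on something with over 40 N, if the wrist force passes 120 N, or if a joint passes its speed limit or range.

## Working session

There is one attempt and no reset: what is moved stays moved. The work goes in short steps, each a Python script; the robot and the scene stay as the last script left them, time stands still between calls to the robot, and variables do not carry over. Pictures are saved under pics/ and viewed, at most 14 in all, crops included, and the job is handed in when it is done.

```bash
mkdir -p pics; cat > h.py <<'E'
import numpy as np, cv2
from bench import *
def pts(c):
    K,R,t,z=np.array(c["intrinsics"]),np.array(c["R"]),np.array(c["t"]),c["range_z"]
    v,u=np.mgrid[:z.shape[0],:z.shape[1]]
    P=np.stack([(u-K[0,2])*z/K[0,0],(v-K[1,2])*z/K[1,1],z],-1)
    W=(P-t)@R
    W[z<=0]=np.nan
    return W
E
python3 - <<'E'
from h import *
for n in ("scene","top"):
    c=capture(n); cv2.imwrite(f"pics/{n}0.png",c["image"]); W=pts(c)
    print(n,"cam",-np.array(c["R"]).T@c["t"])
    for q in ("cylinder","block","plug","ring","bay","tray","rotary_top","pin","caliper"):
        for d in silhouettes(n,q)[:3]:
            w=W[d["region"]]; w=w[~np.isnan(w[:,0])]
            if len(w)==0: continue
            print(q,round(d["conf"],2),np.round(d["xy"]),len(w),"med",np.round(np.median(w,0),3),"lo",np.round(np.percentile(w,3,0),3),"hi",np.round(np.percentile(w,97,0),3))
E
```

```text
scene cam [0.70598217 0.34745342 0.72132055]
cylinder 0.63 [227. 287.] 116 med [0.657 0.067 0.03 ] lo [0.649 0.049 0.009] hi [0.665 0.074 0.034]
cylinder 0.56 [252. 204.] 497 med [ 0.559 -0.033  0.111] lo [ 0.538 -0.054  0.019] hi [ 0.57  -0.023  0.121]
cylinder 0.56 [280. 187.] 634 med [ 0.476 -0.056  0.081] lo [ 0.458 -0.078  0.009] hi [ 0.487 -0.051  0.113]
block 0.77 [259. 229.] 665 med [0.561 0.016 0.097] lo [ 0.541 -0.009  0.019] hi [0.571 0.023 0.111]
plug 0.59 [270. 251.] 550 med [0.561 0.061 0.064] lo [0.546 0.043 0.017] hi [0.574 0.07  0.116]
ring 0.65 [239. 245.] 511 med [0.606 0.003 0.033] lo [ 0.583 -0.022  0.013] hi [0.629 0.024 0.036]
ring 0.61 [178. 204.] 460 med [ 0.676 -0.152  0.024] lo [ 0.654 -0.182  0.004] hi [ 0.697 -0.134  0.028]
bay 0.57 [233. 261.] 4568 med [0.622 0.021 0.011] lo [ 0.544 -0.083  0.007] hi [0.673 0.096 0.06 ]
tray 0.4 [233. 260.] 4767 med [0.622 0.021 0.011] lo [ 0.543 -0.083  0.005] hi [0.674 0.096 0.06 ]
rotary_top 0.72 [220. 137.] 2328 med [ 0.521 -0.283  0.04 ] lo [ 0.459 -0.352  0.004] hi [ 0.587 -0.242  0.044]
caliper 0.86 [324. 210.] 69
[... 358 characters left out ...]
 185.] 490 med [0.55  0.006 0.109] lo [ 0.538 -0.011  0.009] hi [0.575 0.021 0.112]
plug 0.77 [265. 182.] 358 med [0.551 0.048 0.082] lo [0.539 0.035 0.025] hi [0.566 0.065 0.116]
ring 0.86 [299. 157.] 430 med [ 0.604 -0.003  0.033] lo [ 0.582 -0.025  0.013] hi [0.625 0.021 0.036]
ring 0.83 [373. 118.] 575 med [ 0.673 -0.158  0.025] lo [ 0.649 -0.182  0.002] hi [ 0.697 -0.136  0.028]
tray 0.77 [158. 232.] 5495 med [0.478 0.27  0.007] lo [0.386 0.214 0.004] hi [0.573 0.323 0.016]
rotary_top 0.59 [458. 205.] 4604 med [ 0.512 -0.297  0.041] lo [ 0.455 -0.356  0.012] hi [ 0.578 -0.243  0.044]
caliper 0.71 [303. 270.] 881 med [ 0.391 -0.016  0.007] lo [ 0.371 -0.101  0.003] hi [0.413 0.034 0.014]
```

View pics/top0.png

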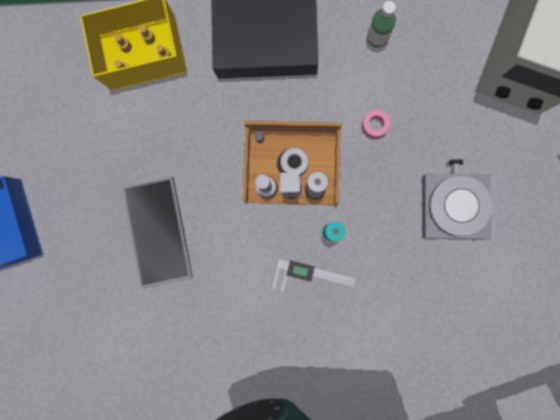

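View pics/scene0.png

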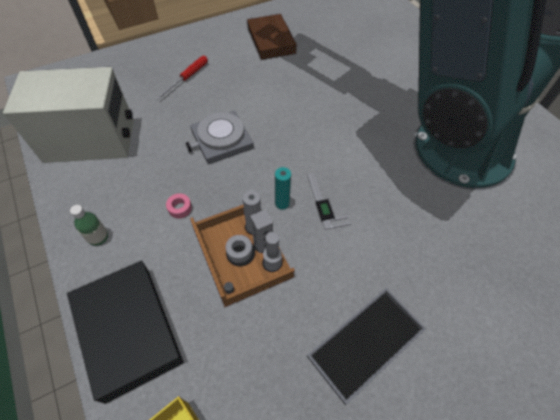

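The top view shows the bay with the plug at (265,182), block at (290,184) and cylinder at (317,184). The real ring is at (294,160) and the tray is on the left at (158,232). The stage is at (458,205), and the decoys are turquoise at (335,232) and pink at (376,123). In the scene view, "cylinder" at (227,287) is really the pin. I'll measure the poses now.

```bash
cat >> h.py <<'E'
def band(W,lo,hi,cx,cy,r):
    m=(W[...,2]>lo)&(W[...,2]<hi)&(np.hypot(W[...,0]-cx,W[...,1]-cy)<r)
    return W[m]
def rect(P): # centre, size, angle (deg) in world xy
    (c,s,a)=cv2.minAreaRect((P[:,:2]*1000).astype(np.float32)); return np.round(c,1),np.round(s,1),round(a,1)
def circ(P):
    (c,r)=cv2.minEnclosingCircle((P[:,:2]*1000).astype(np.float32)); return np.round(c,1),round(r,1)
E
python3 - <<'E'
from h import *
for n in ("top","scene"):
    W=pts(capture(n)); print(n)
    for q,cx,cy,z in (("cyl",.55,-.04,.118),("block",.55,.005,.108),("plug",.55,.05,.113)):
        P=band(W,z-.004,z+.006,cx,cy,.03); print(q,len(P),np.round(P.mean(0),4),circ(P),rect(P))
    P=band(W,.028,.039,.604,-.002,.035); print("ring",len(P),circ(P),np.round(P.mean(0),4))
    P=band(W,.034,.050,.512,-.297,.09); print("stage",len(P),rect(P),np.round(np.median(P,0),4))
    P=band(W,.004,.03,.478,.27,.14); print("tray",len(P),rect(P))
    P=band(W,.034,.07,.6,0,.16); P=P[P[:,0]>.645]; print("backwall",rect(P),np.round(P.mean(0),4))
    P=band(W,.09,.13,.47,-.065,.04); print("decoy",circ(P))
E
```

```text
top
cyl 322 [ 0.5516 -0.04    0.1195] (array([551.9, -40.2]), 16.8) (array([551.6, -40. ]), array([31.6, 32. ]), 88.5)
block 361 [0.5535 0.0057 0.1094] (array([5.535e+02, 4.000e-01]), 25.8) (array([553.5,  -1.6]), array([45.7, 31.2]), 88.6)
plug 164 [0.5552 0.0506 0.1142] (array([551.9,  42.1]), 22.3) (array([555.,  42.]), array([42.2, 22.2]), 88.1)
ring 403 (array([603.9,  -2.1]), 25.9) [ 0.6043 -0.0019  0.0333]
stage 2944 (array([ 510.6, -302.4]), array([108.9, 109. ]), 44.1) [ 0.5103 -0.3019  0.0417]
tray 5602 (array([475.4, 267.8]), array([261.7, 277.1]), 24.1)
backwall (array([6.619e+02, 3.000e-01]), array([ 32.7, 179.6]), 0.3) [0.6663 0.0027 0.0519]
decoy (array([469.5, -67.5]), 16.8)
scene
cyl 229 [ 0.5538 -0.0382  0.1195] (array([553. , -39.8]), 17.2) (array([552.8, -39.5]), array([33.3, 32. ]), 19.2)
block 306 [0.5552 0.006  0.1093] (array([553.7,   0.6]), 26.1) (array([555. ,  -0.7]), array([32.2, 48.2]), 0.0)
plug 148 [0.557 0.052 0.114] (array([552.5,  42.6]), 22.9) (array([554.2,  42.3]), array([45.5, 23.1]), 77.0)
ring 377 (array([599.9,  -0.9]), 30.4) [ 0.6048 -0.      0.0333]
stage 1308 (array([ 512.2, -302.3]), array([110.3, 107.8]), 69.9) [ 0.5141 -0.298   0.0423]
tray 6814 (array([471.5, 264.8]), array([258.2, 272. ]), 60.2)
backwall (array([6.595e+02, 3.000e-01]), array([181.4,  33.9]), 88.4) [0.6679 0.0152 0.054 ]
decoy (array([470.8, -66.6]), 17.1)
```

```bash
cat >> h.py <<'E'
def ori(a): # tool down, closing line along world angle a (rad)
    from scipy.spatial.transform import Rotation as Ro
    y=np.array([np.cos(a),np.sin(a),0]); z=np.array([0,0,-1.]); return Ro.from_matrix(np.c_[np.cross(y,z),y,z]).as_quat()
E
python3 - <<'E'
from h import *
c=capture("top"); W=pts(c)
d=silhouettes("top","tray")[0]; m=d["region"]
P=W[m]; P=P[(P[:,2]<.03)]; print("tray",rect(P))
for lo,hi in ((.010,.02),): P2=P[P[:,2]>lo]; print("rim",rect(P2),len(P2))
x=[.53,.005,.32]
for a in (-2.1,177.9):
    q=inverse_kinematics(x,ori(np.radians(a))); print(a,None if q is None else np.round(q,2))
    for p in ([.47,.27,.2],[.51,-.3,.2]):
        for b in (0,90,180,-90):
            r=inverse_kinematics(p,ori(np.radians(a+b))); print(p,b,None if r is None else np.round(r,2)[[0,5]])
t=current_clock()
move_ptp(x,ori(np.radians(-2.1)))
print(current_clock()-t, current_joint_pos())
c=capture("wrist"); cv2.imwrite("pics/w1.png",c["image"]); W=pts(c); print("cam",-np.array(c["R"]).T@c["t"])
for q,cx,cy,z in (("cyl",.552,-.04,.118),("block",.5535,.0055,.108),("plug",.555,.0505,.113)):
    P=band(W,z-.004,z+.006,cx,cy,.024 if q!="plug" else .018); 
    if len(P): print(q,len(P),np.round(P.mean(0),4),circ(P),rect(P))
P=band(W,.028,.039,.604,-.002,.035); 
if len(P): print("ring",len(P),circ(P),np.round(P.mean(0),4))
E
```

```text
tray (array([479.9, 269.5]), array([203.1, 101.7]), 10.4)
rim (array([478.4, 269.2]), array([200.2, 101.7]), 10.4) 851
-2.1 [-0.12  0.18  1.52 -0.    1.44 -0.08]
[0.47, 0.27, 0.2] 0 [0.39 0.43]
[0.47, 0.27, 0.2] 90 [ 0.39 -1.14]
[0.47, 0.27, 0.2] 180 [ 0.39 -2.71]
[0.47, 0.27, 0.2] -90 [0.39 2.  ]
[0.51, -0.3, 0.2] 0 [-0.65 -0.61]
[0.51, -0.3, 0.2] 90 [-0.65 -2.18]
[0.51, -0.3, 0.2] 180 [-0.65  2.53]
[0.51, -0.3, 0.2] -90 [-0.65  0.96]
177.9 None
[0.47, 0.27, 0.2] 0 [ 0.39 -2.71]
[0.47, 0.27, 0.2] 90 [0.39 2.  ]
[0.47, 0.27, 0.2] 180 [0.39 0.43]
[0.47, 0.27, 0.2] -90 [ 0.39 -1.14]
[0.51, -0.3, 0.2] 0 [-0.65  2.53]
[0.51, -0.3, 0.2] 90 [-0.65  0.96]
[0.51, -0.3, 0.2] 180 [-0.65 -0.61]
[0.51, -0.3, 0.2] -90 [-0.65 -2.18]
2.2583 [-1.22238929e-01  1.80825870e-01  1.51766043e+00 -3.21167711e-04
  1.44341701e+00 -8.42971754e-02]
cam [0.53323305 0.07495691 0.482366  ]
cyl 559 [ 0.5524 -0.0376  0.1185] (array([552.6, -38.3]), 16.8) (array([552.4, -38.1]), array([33. , 32.4]), 36.8)
block 668 [0.5537 0.008  0.1085] (array([553.7,   8. ]), 21.6) (array([553.7,   7.6]), array([32.3, 31.2]), 89.3)
plug 317 [0.5562 0.0539 0.1135] (array([556.3,  53.9]), 11.9) (array([556.5,  54.1]), array([22.9, 22.6]), 43.6)
ring 678 (array([604.,   0.]), 26.0) [6.038e-01 6.000e-04 3.230e-02]
```

View pics/w1.png

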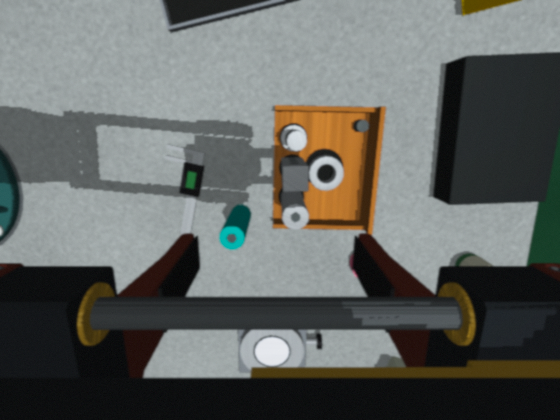

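The wrist view shows the plug top at (293,137), block at (294,172), cylinder at (295,215) and ring at (326,172). The closing direction (x) agrees within about 1 mm across cameras, so I can start the transfers, cylinder first.

```bash
cat >> h.py <<'E'
G=dict(cylinder=([.5525,-.0385],-2.2,.034,60),block=([.554,.0068],-1.4,.032,0),plug=([.556,.0522],-2.2,.024,-60))
T=np.array([.479,.270]); TA=np.radians(10.4)
ZB,ZT,ZS=.060,.057,.215
def slot(s): return T+s/1000*np.array([np.cos(TA),np.sin(TA)])
A_TRAY=np.radians(100.4)
def pick(xy,a,z,w,zs=ZS,op=.06):
    move_gripper(op); move_ptp([*xy,zs],ori(a)); servo_line([*xy,z+.03],rate=.15); servo_line([*xy,z],rate=.06)
    f=current_force(); move_gripper(0.); g=current_finger_gap()
    print("grip gap",round(g,4),"force",round(current_grip_force(),1),"Fpre",np.round(f,1),"Fpost",np.round(current_force(),1))
    if abs(g-w)>.004: raise SystemExit("bad grip")
    servo_line([*xy,z+.02],rate=.04); print("gap lifted",round(current_finger_gap(),4)); servo_line([*xy,zs],rate=.15)
def place(xy,a,z,zs=ZS,op=.06):
    move_ptp([*xy,zs],ori(a)); servo_line([*xy,z+.012],rate=.12); sleep(.2)
    hit=servo_line([*xy,z-.002],rate=.025,contact_N=4.); zz=current_position()[2]
    print("place hit",hit,"dz mm",round((zz-z)*1000,1),"F",np.round(current_force(),1))
    if zz-z>.004: raise SystemExit("early contact")
    move_gripper(op); servo_line([*xy,z+.07],rate=.1); servo_line([*xy,zs],rate=.2)
E
python3 - <<'E'
from h import *
n="cylinder"; xy,a,w,s=G[n]
pick(xy,np.radians(a),ZB,w); print(current_clock())
place(slot(s),A_TRAY,ZT); print(current_clock())
c=capture("top"); cv2.imwrite("pics/t1.png",c["image"]); W=pts(c)
P=band(W,.108,.125,*slot(s),.04); print(slot(s),circ(P),np.round(P.mean(0),4))
E
```

```text
grip gap 0.0333 force 30.0 Fpre [ 0.6 -0.7  0.6] Fpost [-0.7  0.1  1.5]
gap lifted 0.0335
8.525
place hit True dz mm -0.9 F [-0.9 -0.1  4.4]
13.8917
[0.53801429 0.28083115] (array([537.4, 278.1]), 17.0) [0.5334 0.2759 0.1148]
```

View pics/t1.png

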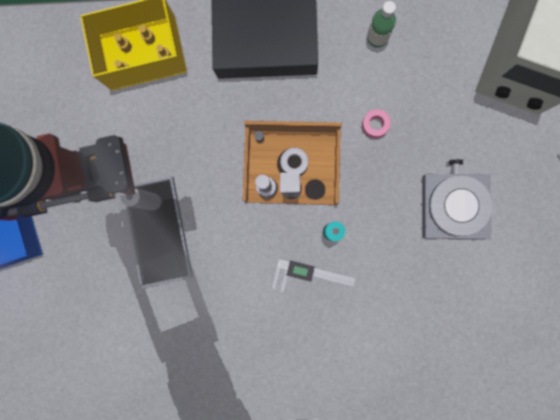

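The cylinder stands in the tray at (145,195) and its pad is now empty at (315,189). Next are the block and plug.

```bash
python3 - <<'E'
from h import *
for n in ("block","plug"):
    xy,a,w,s=G[n]
    pick(xy,np.radians(a),ZB,w); place(slot(s),A_TRAY,ZT); print(n,current_clock())
a=np.radians(-2.2+90)
print(inverse_kinematics([.604,.0005,.2],ori(a)),inverse_kinematics([.511,-.302,.2],ori(a)))
move_ptp([.56,.0,.30],ori(np.radians(-2.2)))
c=capture("top"); W=pts(c)
for n in G:
    s=G[n][3]; P=band(W,.095,.125,*slot(s),.03); print(n,slot(s),circ(P),np.round(P[:,2].mean(),4))
c=capture("wrist"); cv2.imwrite("pics/w2.png",c["image"]); W=pts(c)
P=band(W,.026,.039,.604,0,.035); print("ring",len(P),circ(P),np.round(P.mean(0),4))
K,R,t=[np.array(c[k]) for k in("intrinsics","R","t")]
for n in G:
    p=R@np.array([*G[n][0],.008])+t; print(n,"start px",np.round((K@p/p[2])[:2],1))
print(current_clock())
E
```

```text
grip gap 0.0319 force 30.0 Fpre [-0. -0.  0.] Fpost [-1.2 -0.1  2.2]
gap lifted 0.0317
place hit True dz mm -0.9 F [-0.2  0.   3.7]
block 24.5583
grip gap 0.0238 force 30.0 Fpre [ 0.2 -1.1 -0.3] Fpost [-0.1  0.1  1.4]
gap lifted 0.0237
place hit True dz mm -1.0 F [-0.6 -0.3  3.6]
plug 35.5
[-1.13493852e-01  3.84954332e-01  1.52895795e+00 -4.44089210e-16
  1.22768038e+00 -1.64589293e+00] [-6.50113735e-01  3.70420091e-01  1.55235745e+00 -4.44089210e-16
  1.21881511e+00 -2.18251282e+00]
cylinder [0.53801429 0.28083115] (array([537. , 276.9]), 16.6) 0.1126
block [0.479 0.27 ] (array([477.2, 267.2]), 21.9) 0.1047
plug [0.41998571 0.25916885] (array([417.8, 256.3]), 12.0) 0.1083
ring 754 (array([6.039e+02, 2.000e-01]), 25.8) [0.6039 0.0009 0.0323]
cylinder start px [272.5 198.2]
block start px [272.3 168.5]
plug start px [272.4 137.1]
36.775
```

View pics/w2.png

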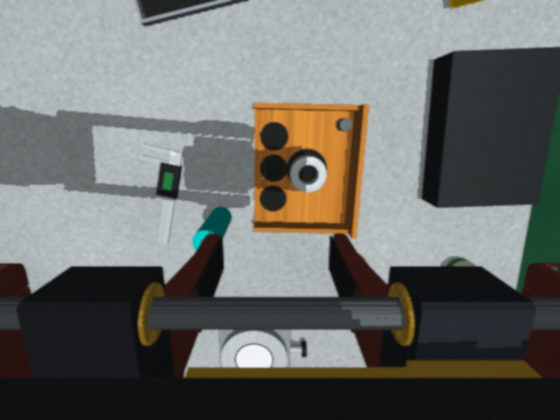

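All three gauges are in the tray, and the empty pads at (274,136), (274,167) and (273,198) match the start positions I recorded. The ring is at (307,173). It goes to the stage next, with a close look at the stage on the way.

```bash
python3 - <<'E'
from h import *
a=np.radians(87.8)
pick([.604,.0008],a,.012,.052,zs=.2,op=.07)
move_ptp([.57,-.30,.30],ori(a))
c=capture("wrist"); cv2.imwrite("pics/w3.png",c["image"]); W=pts(c)
P=band(W,.036,.046,.512,-.30,.075); print("disc",len(P),circ(P),rect(P),np.round(P.mean(0),4))
for d in silhouettes("wrist","rotary_top")[:1]:
    Q=W[d["region"]]; Q=Q[(Q[:,2]>.036)&(Q[:,2]<.046)]; print(d["conf"],circ(Q),rect(Q))
print(current_clock())
E
```

```text
grip gap 0.0516 force 30.0 Fpre [-0.5  0.2  0.1] Fpost [ 0.3 -0.5  1.8]
gap lifted 0.052
disc 5389 (array([ 511.8, -302.1]), 55.0) (array([ 511.7, -302.2]), array([109. , 108.7]), 5.0) [ 0.5103 -0.3021  0.0407]
0.79 (array([ 511.8, -302.1]), 55.0) (array([ 511.7, -302.2]), array([109. , 108.7]), 5.0)
44.0833
```

View pics/w3.png

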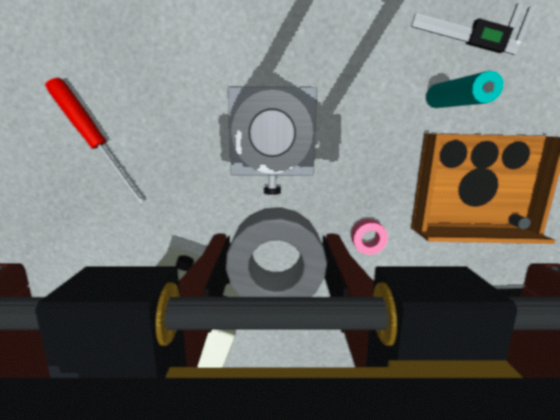

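The wrist view shows the ring held flat between the fingers at (276,262) and the disc at (272,132), centred at about (0.512, -0.301). I'll place the ring there and check it.

```bash
python3 - <<'E'
from h import *
a=np.radians(87.8)
place([.5118,-.301],a,.044,zs=.2,op=.07)
move_ptp([.57,-.30,.30],ori(a))
c=capture("wrist"); cv2.imwrite("pics/w4.png",c["image"]); W=pts(c)
P=band(W,.058,.072,.512,-.30,.06); print("ring",len(P),circ(P),np.round(P.mean(0),4))
P=band(W,.036,.046,.512,-.30,.075); print("disc",circ(P))
print(current_clock())
E
```

```text
place hit True dz mm -0.0 F [0.1 0.4 2.5]
ring 943 (array([ 512. , -301.7]), 25.8) [ 0.5114 -0.3016  0.0644]
disc (array([ 511.6, -302.1]), 54.9)
49.175
```

View pics/w4.png

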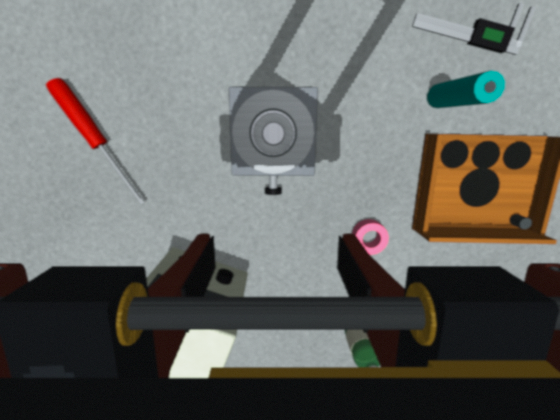

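The ring lies flat and released, concentric with the disc at (273,132) to within 0.5 mm. Next the gauges go back to their start spots.

```bash
python3 - <<'E'
from h import *
for n in ("block","cylinder","plug"):
    xy,a,w,s=G[n]
    pick(slot(s),A_TRAY,ZT,w); place(xy,np.radians(a),ZB); print(n,current_clock())
move_ptp([.53,.005,.32],ori(np.radians(-2.1)))
c=capture("wrist"); cv2.imwrite("pics/w5.png",c["image"]); W=pts(c)
for q,cx,cy,z in (("cyl",.552,-.04,.118),("block",.5535,.0055,.108),("plug",.555,.0525,.113)):
    P=band(W,z-.004,z+.006,cx,cy,.024 if q!="plug" else .018); print(q,len(P),np.round(P.mean(0),4),circ(P))
move_ptp([.3,-.45,.35],ori(np.radians(-50)))
c=capture("top"); cv2.imwrite("pics/t5.png",c["image"]); W=pts(c)
P=band(W,.058,.072,.512,-.30,.06); print("ring",circ(P)); print(current_clock())
E
```

```text
grip gap 0.0322 force 30.0 Fpre [-0.7 -0.8  0.7] Fpost [-0.9 -0.8  2. ]
gap lifted 0.0317
place hit True dz mm 1.0 F [-0.3  0.8  4.2]
block 60.8083
grip gap 0.0338 force 30.0 Fpre [-0.3 -0.7  0.2] Fpost [-1.  -0.7  2.4]
gap lifted 0.0336
place hit True dz mm 1.0 F [ 0.9 -0.5  2.5]
cylinder 71.35
grip gap 0.0238 force 30.0 Fpre [ 0.7 -0.1  0.5] Fpost [ 0.4 -0.9  1.5]
gap lifted 0.0234
place hit True dz mm 0.8 F [ 0.3 -0.3  3.4]
plug 82.2083
cyl 553 [ 0.5525 -0.0372  0.1185] (array([552.5, -37.8]), 16.9)
block 673 [0.554  0.0086 0.1085] (array([554.3,   8.2]), 22.1)
plug 318 [0.5561 0.0543 0.1135] (array([556.1,  54.2]), 11.7)
ring (array([ 511.1, -302.5]), 26.7)
84.7
```

View pics/t5.png

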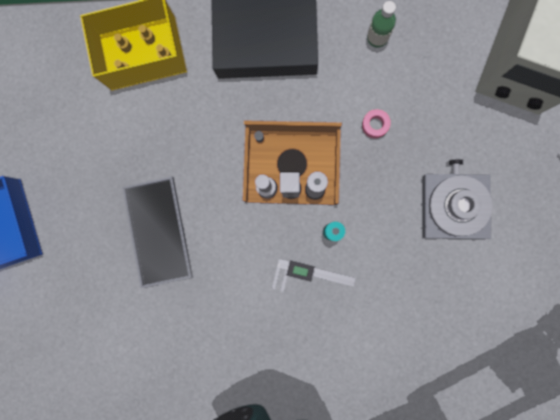

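The gauges are back upright at (265,183), (290,183) and (317,183), each within about 1 mm of its start. The ring is on the stage at (461,205), and the pin and caliper haven't moved. I'm handing the job in.

```bash
python3 -c "
from bench import *
print(close_job())"
```

```text
the job is handed in; nothing more can be done
None
```

The job is handed in, with no verdict returned: my last pictures show the ring flat and centred on the rotary stage, all three gauges upright within about 1 mm of their start spots, and the pin and caliper unmoved, at about 85 s of the 136 s allowed.

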